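# Clamp the whetstone for knife sharpening

### The arm

A 6-joint arm with a two-finger parallel gripper is mounted at the origin on the work surface. World frame = base frame: x ahead of the robot, y to its left, z up, the work surface at z = 0. Lengths are in m, angles in rad, forces in N, time in s.
With the tool pointing down it reaches from about 0.325 to 0.9 m from the base axis. Payload 6.1 kg.
Tool frame: the origin (TCP) lies midway between the tips of the shut fingers; the grasp point (between the pads) lies 19 mm behind it; x points along the fingers, y is the direction in which the jaws open and shut, and the axes are right-handed (so a half turn about x gives the same grasp; the last joint's range is limited). The gripper opens to 85 mm and grips with 20 to 120 N. Pads are 22 mm wide; open, the fingers measure 114 mm over their backs; the gripper's body (76 mm by 85 mm) begins 54 mm behind the grasp point. The pads swing forward as they close: fully open they stand 13 mm farther back than shut.
Start: joints at [0.982, 0.22, 1.526, -0, 1.395, -0.126], TCP at [0.279, 0.559, 0.231] pointing down, gripper open.
Joint ranges: [-2.98, 2.98], [-0.91, 2.08], [0.09, 2.57], [-1.24, 4.39], [0.2, 2.65], [-2.68, 2.68]. Speed limits (rad/s): [2.57, 2.57, 3.01, 3.14, 3.14, 3.14].

### API

Orientations are given as [roll, pitch, yaw] about the fixed x, y, z axes, in that order (R = Rz(yaw) Ry(pitch) Rx(roll)).
In Python, from plant import movep, move_l, set_joints, gripper_to, hold, inverse_kinematics, observe, get_image, get_calibration, Unreachable, job_done gives the robot as it stands. Calls block until the motion is done:
- movep(position, orientation): joint-space move of the TCP to a pose.
- move_l(position, feed=0.15, rotation=None, max_force=None): straight line of the TCP; rotation=None keeps the orientation; feed is the mean speed in m/s. With max_force (N) it stops when the force on the tool has changed by that much, and returns True; else False.
- set_joints(angles): joint-space move.
- gripper_to(opening, f_grip=None): finger opening in m; f_grip is the grip in N (None keeps the last); returns when the fingers have stopped.
- hold(seconds).
- inverse_kinematics(position, orientation): joint angles nearest the present ones, or None.
- observe(): the state.
- get_image(name): name is "scene" or "top"; returns (picture, depth): 420x560x3 uint8, red, green, blue; 420x560 float32, m along the optical axis (not along the pixel's ray), 0 where there is no reading.
- get_calibration(name): a dict with "intrinsics" (3x3 intrinsics, pixels), "world_from_camera" (4x4, takes a point from camera to world coordinates). Camera axes: x right, y down, z forward; pixel columns grow to the right and rows downward; lengths in m; the calibration is good to about 2 mm. A picture is of the moment at which its call begins. get_calibration takes no time and is no camera call.
A pose or a line that the arm cannot do raises Unreachable and nothing moves.
- job_done(): hands the job in, once; it reports no verdict.
The state is a dict: "time_s": time; "q": joint angles; "joint_velocities": joint speeds; "joint_torque": joint torques, N m; "eef_pos": TCP position; "tcp_rot": TCP orientation; "ft_force": force on the tool from outside, world axes, zero at the start; "torque": the same for the moment, N m; "opening": finger opening in m.
Only numpy, scipy, OpenCV 4.12 (cv2) and the standard library are available. Lean on these libraries where they do the work, as an engineer would, in place of code of your own. Each camera call takes 0.05 s, during which the arm holds its last target. There are 200 camera calls.

### The job

Slide the cream-and-brick two-tone whetstone lengthways into the blue pocket of the stone clamp, all the way home, and let go of it. Then pump the red-barred lever (do not push the jaw itself) until the clamp's rubber pad presses on the end of the stone so that the white band on the pad's stem is hidden and at least part of the green band still shows; the stone is brittle, so never press the pad right in. Finish holding: keep the lever pressed there, since the clamp has no lock, and leave the other things on the counter where they are.

Things in the scene. Friction and masses are not known exactly. Their poses are not given: they have to be found in the camera images.
- stone_mid (a point): Whetstone to be clamped: loose flat slab 50 x 130 x 25 mm (x, y, z), about 0.35 kg, top half cream, lower half brick-brown. The point is its centre; y runs along its length, z up. It starts flat on the counter. Either end may go first. Take it across its 50 mm width, 10 to 20 mm behind its centre so that the fingers stay clear of the pocket.
- pocket_home (a point): Where the whetstone's centre lies when fully home in the fixed clamp, 52.5 mm above the counter. Axes are the clamp's: +y along the clamp into the pocket, x across, z up. The stone rests on a rail 36 mm wide (narrower than the stone, fingers reach past it), top 12.5 mm below this point, from y = -100 to +65. Set it down about 46 mm short of home (y = -46), then slide it to +y.
- pocket_mouth (a point): Middle of the blue pocket's mouth, at the height of the stone's centre; same axes. The pocket is a box closed at its far end, 54 mm wide inside, its roof 29 mm above the rail, 77 mm high outside, small flared lips at the mouth. Lips stand 12 mm out. Its end wall is 30 mm beyond this point; the stone's leading end must meet that wall.
- holder: The whole fixed clamp. Origin on the counter, 100 mm to -y of pocket_home, same axes. Black base 70 mm wide, 12 mm thick, y = -255 to +185 here.
- pad_face (a point): Centre of the jaw pad's front, a black rubber plate 40 x 22 mm facing +y of the clamp. Starts 67 to 85 mm from the near end of a stone that is home. Behind it 22 mm of stem with bands: red 5 mm (next to the plate), green 11 mm, white 6 mm (next to the black jaw block). As the pad is pressed, they vanish into the block, white first, red last.
- jaw (a joint): How far the jaw has come forward (m), 0 to 0.115, growing towards the pocket. Starts at 0 to 0.018. A light brake of about 3 N keeps it where it is between strokes.
- pad (a joint): How far the pad's stem is pressed into the jaw block (m): 0 free, stop at 0.022. Spring of 0.8 N per mm. White band gone at 0.006, green band gone at 0.017.
- lever_bar (a point): Centre of the lever's red cross-bar: round, 18 mm thick, 64 mm long, lying along the clamp's x. At rest about 159 mm above the counter and 286 mm to -y of pocket_home. Push it to +y from behind, for instance with closed fingers pointing down, tips 25 mm below its centre; behind it there is free room above 70 mm height. It swings about 80 mm.
- lever_pivot (a point): Middle of the lever's hinge pin (along the clamp's x), 25 mm above the counter; the red bar's centre is 140 mm from it. While the pad presses on the stone, letting the lever go lets the pad ease back to about 2 N (stem about 2 mm in).
- lever (a joint): Lever angle (rad): 0 at rest, leaning back 0.30; grows as pushed forward; hard stop at 0.58. A weak spring (1 to 2 N at the bar) returns it. A pawl drives the toothed jaw bar forward and slips over its teeth (7 mm apart) on the way back. A full stroke moves the jaw 21 to 28 mm, about 0.38 mm per mm of red bar travel, with up to 7 mm of it lost at the start.
- grey_stone_mid (a point): Bystander: dark grey stone of the same size; its centre. Leave alone.
- mug: Bystander: blue mug 76 mm wide, 90 mm high; centre of its underside.
- spice_jar: Bystander: jar with red cap, 48 mm wide, 85 mm high; centre of its underside.
- bowl: Bystander: steel bowl 150 mm wide, 55 mm high; centre of its underside.
- salt_shaker: Bystander: white shaker with steel cap, 42 mm wide, 75 mm high; centre of its underside.
Not all that is in view belongs to the job. What is shaped like the part that bears stone_mid but orange or purple is not meant.

How it is judged:
On the way, in this order (a step that is already met when the one before it is completed fails the run):
1. the whetstone lies in the pocket, within 10 mm of fully home, let go, and the pad not yet on it (y of stone_mid in the frame of pocket_home between -0.01 and 0.003 m and x of stone_mid in the frame of pocket_home between -0.005 and 0.005 m and z of stone_mid in the frame of pocket_home between -0.004 and 0.004 m and angle between the y axis of stone_mid and the y axis of pocket_home, either way round below 0.08 rad and angle between the z axis of stone_mid and the z axis of pocket_home, either way round below 0.08 rad and contact force between each of the fingers, pad and stone below 0.1 N), for 0.2 s.
2. the lever, pushed by the robot, has brought the pad onto the stone (contact force between pad and stone above 1 N and contact force between the fingers and lever above 0.5 N), for 0.1 s.
At the end, for the whole second after the job is handed in: The whetstone is in the pocket within 4 mm of home, straight to 0.08 rad, resting on the rail and let go; the pad presses on it with its stem 6 to 17 mm in (about 5 to 14 N) while the robot's fingers keep the lever pressed (more than 0.5 N) (y of stone_mid in the frame of pocket_home between -0.004 and 0.003 m and x of stone_mid in the frame of pocket_home between -0.005 and 0.005 m and z of stone_mid in the frame of pocket_home between -0.004 and 0.004 m and angle between the y axis of stone_mid and the y axis of pocket_home, either way round below 0.08 rad and angle between the z axis of stone_mid and the z axis of pocket_home, either way round below 0.08 rad and contact force between the fingers and stone below 0.1 N and value of joint pad between 0.006 and 0.017 m and contact force between pad and stone between 3 and 17 N and contact force between the fingers and lever above 0.5 N and value of joint lever above 0.02 rad and linear speed of stone below 0.01 m/s); the arm keeps its last pose, push and grip.
It fails at once if the stone pressed with more than 19 N by the pad (stem right in: crushed) (contact force between pad and stone above 19 N).
It fails at once if the jaw pushed by hand and not with the lever (contact force between the fingers and jaw above 3 N).
It fails at once if a bystander moved by more than 40 mm (distance of any of grey_stone_mid, mug, spice_jar, bowl, salt_shaker from where it was at the start of the episode above 0.04 m).
It also fails if it takes over 72 s, if anything falls off the work surface, if the arm or the gripper's body presses on something with over 40 N, if the wrist force passes 120 N, or if a joint passes its speed limit or range.

## Working session

There is one attempt and no reset: what is moved stays moved. The work goes in short steps, each a Python script; the robot and the scene stay as the last script left them, time stands still between calls to the robot, and variables do not carry over. Pictures are saved under pics/ and viewed, about 8 in all and at most 12, crops included, and the job is handed in when it is done.

```bash
ls; mkdir -p pics; python3 - <<'E'
from plant import *
import cv2,numpy as np
for n in("scene","top"):
    p,d=get_image(n);cv2.imwrite(f"pics/{n}0.png",cv2.cvtColor(p,cv2.COLOR_RGB2BGR));np.savez(f"pics/{n}0.npz",p=p,d=d)
    c=get_calibration(n);print(n,np.round(c["intrinsics"],1).tolist(),np.round(c["world_from_camera"],3).tolist())
o=observe();print(o["time_s"],o["ft_force"],o["opening"],o["tcp_rot"])
E
```

```text
pics
scene [[451.5, 0.0, 276.6], [0.0, 451.5, 205.5], [0.0, 0.0, 1.0]] [[0.05, 0.828, -0.558, 1.255], [0.999, -0.043, 0.026, -0.024], [-0.003, -0.559, -0.829, 1.255], [0.0, 0.0, 0.0, 1.0]]
top [[391.0, 0.0, 277.1], [0.0, 391.0, 206.9], [0.0, 0.0, 1.0]] [[-0.016, -0.998, 0.053, 0.451], [-1.0, 0.015, -0.006, -0.009], [0.005, -0.053, -0.999, 1.039], [0.0, 0.0, 0.0, 1.0]]
0.1 [ 0.76567956 -0.36073188  0.25982251] 0.08531525236836375 [-1.67596227  1.56898855 -2.13876824]
```

View pics/scene0.png

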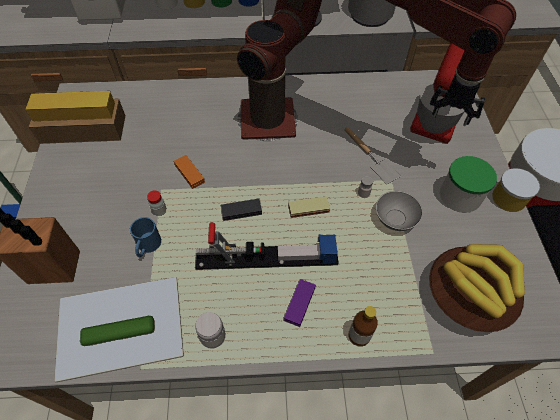

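View pics/top0.png

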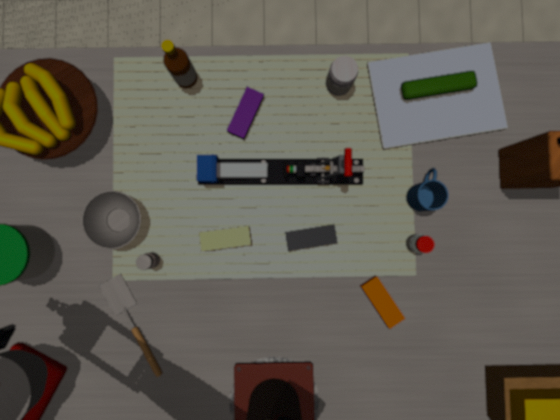

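The scene view shows the clamp along world y: blue pocket at (328,249), red bar at (212,232). The cream stone is at (309,207), with the grey stone beside it at (241,209). In the top view the pocket is at (207,169), the bar at (348,163) and the stone at (225,238).

```bash
cat > h.py <<'E'
import cv2,numpy as np
from plant import *
def snap(n,save=None):
    p,d=get_image(n)
    if save: cv2.imwrite(f"pics/{save}.png",cv2.cvtColor(p,cv2.COLOR_RGB2BGR))
    return p,d
def cloud(n,d):
    c=get_calibration(n);K=c["intrinsics"];T=c["world_from_camera"]
    v,u=np.indices(d.shape);r=np.stack([(u-K[0,2])/K[0,0],(v-K[1,2])/K[1,1],np.ones(d.shape)],-1)
    return (r*d[...,None])@T[:3,:3].T+T[:3,3]
def rays(n,uv,z):
    c=get_calibration(n);K=c["intrinsics"];T=c["world_from_camera"]
    uv=np.atleast_2d(uv).astype(float);r=np.c_[(uv[:,0]-K[0,2])/K[0,0],(uv[:,1]-K[1,2])/K[1,1],np.ones(len(uv))]@T[:3,:3].T
    return T[:3,3]+r*((z-T[2,3])/r[:,2])[:,None]
def mask(p,lo,hi,box):
    m=cv2.inRange(cv2.cvtColor(p,cv2.COLOR_RGB2HSV),lo,hi);k=np.zeros_like(m);x0,y0,x1,y1=box;k[y0:y1,x0:x1]=m[y0:y1,x0:x1]
    n,l,s,_=cv2.connectedComponentsWithStats(k);return l==1+np.argmax(s[1:,4])
def rect(n,m,z):
    v,u=np.nonzero(m);P=rays(n,np.c_[u,v],z)[:,:2];return cv2.minAreaRect((P*1000).astype(np.float32)),P.mean(0)
E
python3 - <<'E'
from h import *
for n,boxes in (("top",dict(cream=(195,222,256,254),blue=(190,150,222,190),red=(338,142,358,180))),("scene",dict(cream=(283,190,335,222),blue=(312,228,345,268),red=(202,220,222,246)))):
    f=np.load(f"pics/{n}0.npz");p,d=f["p"],f["d"];C=cloud(n,d);H=cv2.cvtColor(p,cv2.COLOR_RGB2HSV)
    for k,(lo,hi,z) in dict(cream=((18,40,100),(40,255,255),.025),blue=((100,110,40),(125,255,255),.077+.0),red=((0,130,60),(8,255,255),.168)).items():
        m=mask(p,lo,hi,boxes[k]);r,c=rect(n,m,z);Q=C[m];print(n,k,m.sum(),np.round(r[0]),np.round(r[1]),round(r[2],1),np.round(c,4),"cloud",np.round(np.median(Q,0),4),np.round(np.percentile(Q,[2,98],axis=0),3).tolist())
    if n=="top":
        for u in (207,230,250,275,300,355): print(u,[ (v,round(float(C[v,u,0]),3),round(float(C[v,u,2]),3),H[v,u].tolist()) for v in range(150,192,3)])
        # clamp base (black, z<0.02)
        m=(H[...,2]<50)&(C[...,2]<.03);k=np.zeros_like(m);k[150:192,190:372]=m[150:192,190:372];r,c=rect("top",k,.012);print("base",r)
img=cv2.resize(cv2.imread("pics/scene0.png")[195:280,185:345],None,fx=5,fy=5,interpolation=cv2.INTER_CUBIC);cv2.imwrite("pics/crop0.png",np.clip(img*1.8,0,255).astype(np.uint8))
E
```

```text
top cream 1005 [426. 123.] [ 53. 132.] 7.2 [0.4257 0.1214] cloud [0.4259 0.1207 0.0248] [[0.398, 0.059, -0.0], [0.454, 0.185, 0.029]]
top blue 515 [600. 158.] [47. 68.] 89.6 [0.6007 0.1587] cloud [0.6015 0.1598 0.0742] [[0.571, 0.136, 0.056], [0.633, 0.182, 0.079]]
top red 211 [ 597. -175.] [18. 61.] 88.6 [ 0.5958 -0.1751] cloud [ 0.5963 -0.1754  0.1658] [[0.567, -0.186, 0.131], [0.626, -0.169, 0.17]]
207 [(150, 0.662, 0.001, [37, 26, 126]), (153, 0.654, -0.002, [41, 18, 113]), (156, 0.631, 0.076, [108, 185, 95]), (159, 0.624, 0.075, [107, 203, 98]), (162, 0.617, 0.074, [108, 199, 96]), (165, 0.609, 0.074, [108, 209, 94]), (168, 0.602, 0.074, [107, 209, 94]), (171, 0.594, 0.073, [107, 209, 94]), (174, 0.587, 0.074, [107, 217, 93]), (177, 0.579, 0.074, [107, 211, 92]), (180, 0.572, 0.073, [107, 207, 75]), (183, 0.571, 0.013, [115, 64, 24]), (186, 0.565, 0.001, [20, 63, 81]), (189, 0.557, -0.0, [32, 39, 112])]
230 [(150, 0.661, 0.001, [36, 30, 128]), (153, 0.653, -0.002, [38, 22, 126]), (156, 0.645, -0.0, [39, 20, 127]), (159, 0.634, 0.011, [38, 20, 51]), (162, 0.622, 0.037, [0, 0, 69]
[... 2131 characters left out ...]
 57, 9]), (177, 0.582, 0.012, [20, 18, 43]), (180, 0.573, 0.015, [15, 25, 101]), (183, 0.566, 0.012, [12, 30, 43]), (186, 0.559, 0.0, [32, 37, 117]), (189, 0.551, -0.001, [39, 26, 128])]
base ((600.4008178710938, -26.182525634765625), (430.76190185546875, 69.13809967041016), 89.13862609863281)
scene cream 557 [428. 130.] [ 59. 154.] 2.3 [0.428 0.123] cloud [0.4266 0.1216 0.0234] [[0.385, 0.058, -0.003], [0.456, 0.199, 0.029]]
scene blue 422 [622. 156.] [50. 90.] 87.1 [0.62  0.156] cloud [0.6168 0.1577 0.0721] [[0.575, 0.133, 0.021], [0.64, 0.181, 0.079]]
scene red 120 [ 604. -177.] [16. 68.] 88.9 [ 0.6054 -0.1767] cloud [ 0.6039 -0.1771  0.1647] [[0.571, -0.186, 0.155], [0.632, -0.17, 0.17]]
```

View pics/crop0.png

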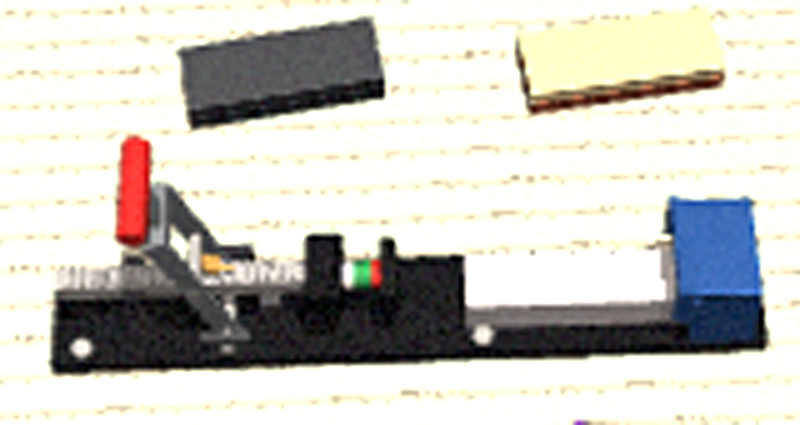

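The crop shows the clamp at rest: free pad with the white, green and red bands all showing, then the rail, then the pocket. My estimates are stone (0.426, 0.1215) with yaw +7.2°, and pocket_home about (0.602, 0.110) with yaw about -0.9°. Next I pick the stone up.

```bash
cat >> h.py <<'E'
HX,HY,CY=.602,.110,-.015   # pocket_home, clamp yaw
def cl(x,y,z):             # clamp coords relative to pocket_home (z above counter) -> world
    c,s=np.cos(CY),np.sin(CY);return [HX+c*x-s*y,HY+s*x+c*y,z]
def ori(yaw): return [0,np.pi/2,yaw-np.pi/2]
E
python3 - <<'E'
from h import *
a=np.radians(7.2);g=[.426+.015*np.sin(a),.1215-.015*np.cos(a)]
for P,o in ((g+[.12],ori(a)),(g+[.003],ori(a)),(cl(0,-61,.045) if 0 else cl(0,-.061,.045),ori(CY)),(cl(0,-.34,.134),ori(CY)),(cl(0,-.34,.25),ori(CY))): 
    q=inverse_kinematics(P,o);print(None if q is None else np.round(q,2))
movep(g+[.12],ori(a));move_l(g+[.003],.1)
gripper_to(.045,60);print(observe()["opening"])
move_l(g+[.14],.1);print(observe()["ft_force"],observe()["opening"])
movep(cl(0,-.061,.14),ori(CY))
print(observe()["eef_pos"],observe()["time_s"])
for n in("scene","top"):
    p,d=snap(n)
    cv2.imwrite(f"pics/{n}1.png",cv2.cvtColor(p,cv2.COLOR_RGB2BGR))
p=cv2.imread("pics/scene1.png")[170:290,180:360];cv2.imwrite("pics/c1.png",np.clip(cv2.resize(p,None,fx=4,fy=4,interpolation=2)*1.6,0,255).astype(np.uint8))
E
```

```text
[ 0.07 -0.12  2.1  -0.    1.16 -0.06]
[ 0.07  0.1   2.15 -0.    0.89 -0.06]
[-0.05  0.37  1.72 -0.    1.05 -0.03]
[-0.49  0.34  1.57 -0.    1.23 -0.48]
[-0.49  0.24  1.46 -0.    1.43 -0.48]
0.048592705219579396
[-0.01896191  0.25469255 -3.28637924] 0.04879126592186842
[0.60017293 0.0490239  0.13864907] 5.9083
```

View pics/c1.png

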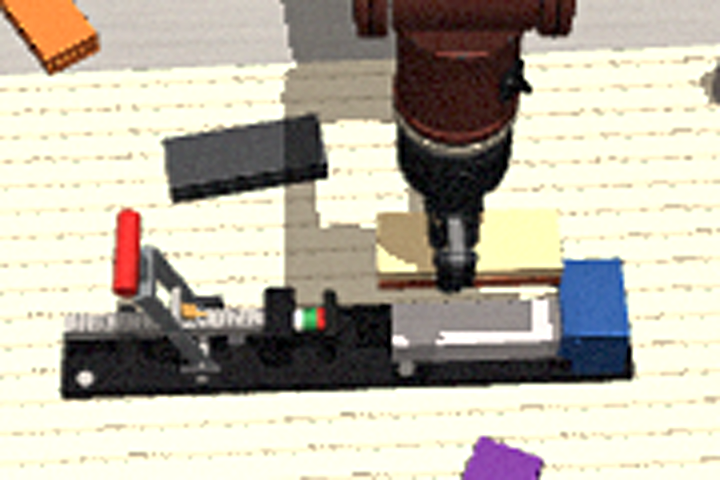

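The stone is held level over the rail, parallel to the clamp, with its lead end close to the pocket lip. I measure it, then descend.

```bash
python3 - <<'E'
from h import *
o=observe();tz=o["eef_pos"][2];print(o["eef_pos"])
for n,box in (("scene",(265,215,325,246)),("top",(190,130,285,200))):
    p,d=snap(n);C=cloud(n,d);m=mask(p,(15,60,60),(40,255,255),box);Q=C[m];Q=Q[Q[:,2]>tz+.012]
    print(n,m.sum(),np.round(np.percentile(Q,[1,50,99],axis=0),4).tolist())
    Y=Q[:,1];e=[ (round(y,3),np.round(np.percentile(Q[abs(Y-y)<.004][:,0],[3,97]),4).tolist()) for y in (.01,.03,.09,.11,.12) if (abs(Y-y)<.004).sum()>5];print(e)
    b=mask(p,(100,110,40),(125,255,255),(180,140,350,275));B=C[b];B=B[B[:,2]>.066];print("blue",np.round(np.percentile(B,[2,50,98],axis=0),4).tolist())
    if n=="top":
        print([(v,np.round(C[v,212],3).tolist()) for v in range(152,186,2)])
E
```

```text
[0.5998833  0.0495894  0.13942432]
scene 335 [[0.5789, 0.0677, 0.1525], [0.6067, 0.0976, 0.1592], [0.629, 0.1272, 0.1653]]
[(0.09, [0.5803, 0.6281]), (0.11, [0.5831, 0.6285]), (0.12, [0.5804, 0.6283])]
blue [[0.5748, 0.134, 0.0675], [0.6092, 0.1579, 0.0734], [0.6386, 0.1812, 0.079]]
top 331 [[0.5595, 0.071, 0.1525], [0.5894, 0.1086, 0.161], [0.6174, 0.127, 0.474]]
[(0.09, [0.5766, 0.5942]), (0.11, [0.5774, 0.6151]), (0.12, [0.5775, 0.6173])]
blue [[0.5287, 0.0942, 0.0707], [0.5852, 0.1503, 0.0748], [0.6321, 0.1631, 0.4662]]
[(152, [0.561, 0.08, 0.483]), (154, [0.56, 0.081, 0.472]), (156, [0.631, 0.145, 0.074]), (158, [0.626, 0.145, 0.077]), (160, [0.622, 0.145, 0.073]), (162, [0.617, 0.145, 0.072]), (164, [0.611, 0.145, 0.075]), (166, [0.607, 0.145, 0.073]), (168, [0.601, 0.145, 0.075]), (170, [0.596, 0.145, 0.074]), (172, [0.592, 0.146, 0.072]), (174, [0.586, 0.145, 0.074]), (176, [0.582, 0.146, 0.072]), (178, [0.576, 0.145, 0.078]), (180, [0.571, 0.145, 0.076]), (182, [0.571, 0.151, 0.037]), (184, [0.57, 0.157, 0.002])]
```

```bash
sed -i 's/HX,HY,CY=.602/HX,HY,CY=.6045/' h.py; python3 - <<'E'
from h import *
move_l(cl(0,-.064,.13),.08);hold(.3);print(observe()["eef_pos"])
move_l(cl(0,-.064,.055),.08)
print(move_l(cl(0,-.064,.036),.02,max_force=5))
o=observe();print(o["eef_pos"],o["ft_force"]);z=o["eef_pos"][2]
for n,box in (("scene",(265,225,330,256)),("top",(190,130,285,200))):
    p,d=snap(n,n+"2");C=cloud(n,d);m=mask(p,(15,60,60),(40,255,255),box);Q=C[m];Q=Q[(Q[:,2]<.09)&(Q[:,2]>z+.012)]
    print(n,m.sum(),np.round(np.percentile(Q,[2,50,98],axis=0),4).tolist())
    b=mask(p,(100,110,40),(125,255,255),(180,140,350,275));B=C[b];B=B[(B[:,2]>.066)&(B[:,2]<.1)];print("blue",np.round(np.percentile(B,[2,50,98],axis=0),4).tolist())
a=[np.clip(cv2.resize(i,None,fx=4,fy=4,interpolation=2)*1.6,0,255).astype(np.uint8) for i in (cv2.imread("pics/scene2.png")[220:285,240:360],cv2.imread("pics/top2.png")[140:205,180:300])]
cv2.imwrite("pics/c2.png",np.vstack(a))
E
```

```text
[0.60368654 0.0460208  0.13023395]
True
[0.60357138 0.04598377 0.0437501 ] [-0.64029548  0.52260502  5.36673102]
scene 309 [[0.5843, 0.0655, 0.0569], [0.6101, 0.0949, 0.0638], [0.632, 0.1223, 0.0689]]
blue [[0.5751, 0.1335, 0.0679], [0.6076, 0.1568, 0.0737], [0.6384, 0.181, 0.0789]]
top 254 [[0.5807, 0.0742, 0.0585], [0.5944, 0.1042, 0.065], [0.6149, 0.1241, 0.0684]]
blue [[0.5705, 0.1338, 0.0694], [0.5734, 0.135, 0.0771], [0.5755, 0.1368, 0.0805]]
```

View pics/c2.png

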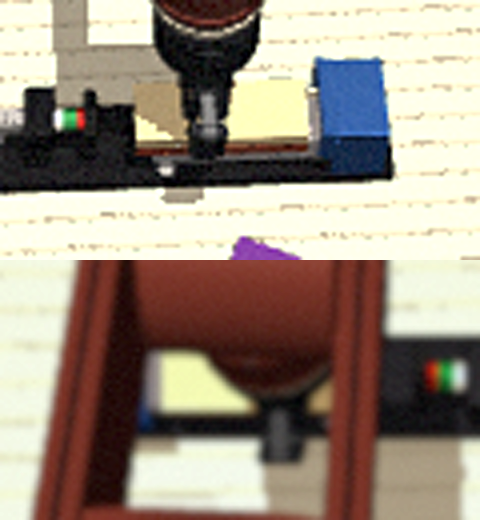

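The stone is on the rail, about 10 mm short of the lips. It looks 1–2 mm too far to +x, so I trim that and slide it in under a force limit.

```bash
sed -i 's/HX,HY,CY=.6045/HX,HY,CY=.6030/' h.py; python3 - <<'E'
from h import *
z=.044
move_l(cl(0,-.064,z),.02)
print(move_l(cl(0,-.035,z),.04,max_force=12));o=observe();print(o["eef_pos"],o["ft_force"])
r=move_l(cl(0,.01,z),.03,max_force=12);o=observe();print(r,o["eef_pos"],o["ft_force"],o["torque"],o["time_s"])
p,d=snap("scene","scene3")
cv2.imwrite("pics/c3.png",np.clip(cv2.resize(cv2.imread("pics/scene3.png")[220:285,200:360],None,fx=5,fy=5,interpolation=2)*1.6,0,255).astype(np.uint8))
m=mask(p,(15,60,60),(40,255,255),(265,225,330,260));Q=cloud("scene",d)[m];print(np.round(np.percentile(Q,[2,50,98],axis=0),4).tolist())
E
```

```text
False
[0.60225467 0.07552795 0.04381061] [ 5.87823579e-04  1.11108957e+00 -1.59738213e+00]
True [0.60281721 0.09424169 0.04381044] [ 0.40177321 -2.16631103  4.39565795] [-0.24541928 -0.15820134  0.06078279] 10.425
[[0.5426, 0.0441, -0.0001], [0.606, 0.0631, 0.0635], [0.6307, 0.0811, 0.0696]]
```

View pics/c3.png

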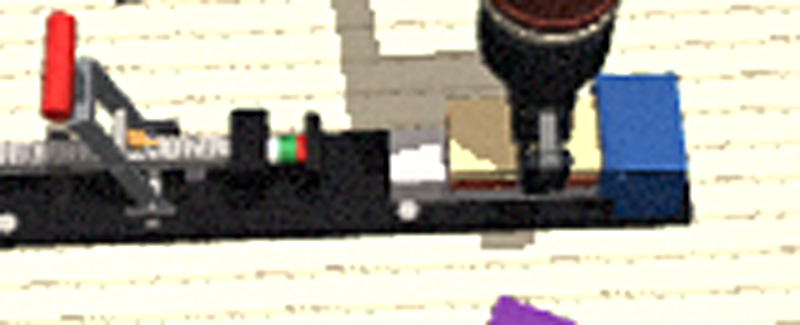

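The stone is in and stopped against the end wall, TCP y 0.094 as expected for home. I release it, retreat and check.

```bash
python3 - <<'E'
from h import *
gripper_to(.08);o=observe()["eef_pos"]
move_l([o[0],o[1],.2],.15)
movep(cl(0,-.345,.22),ori(CY));gripper_to(0,40);o=observe();print(o["eef_pos"],o["opening"],o["ft_force"],o["time_s"])
for n,box in (("scene",(265,225,345,260)),("top",(190,140,275,190))):
    p,d=snap(n,n+"4");C=cloud(n,d);m=mask(p,(15,60,60),(40,255,255),box);r,c=rect(n,m,.065)
    print(n,m.sum(),np.round(r[0],1),np.round(r[1],1),round(r[2],1),np.round(np.percentile(C[m],[2,50,98],axis=0),4).tolist())
a=[np.clip(cv2.resize(i,None,fx=4,fy=4,interpolation=2)*1.6,0,255).astype(np.uint8) for i in (cv2.imread("pics/scene4.png")[215:285,180:360],cv2.imread("pics/top4.png")[140:205,190:370])]
cv2.imwrite("pics/c4.png",np.vstack(a))
E
```

```text
[ 0.5978081  -0.23500693  0.22001644] 0.0001908783383629979 [ 0.72127352 -0.40964466 -0.69194722] 14.075
scene 462 [607.7  87.5] [89.9 54.4] 87.1 [[0.5821, 0.0444, 0.0557], [0.6075, 0.087, 0.0638], [0.6303, 0.1311, 0.0689]]
top 741 [599.4  87.9] [92.8 50.5] 89.2 [[0.5786, 0.0462, 0.0125], [0.5995, 0.0913, 0.0647], [0.6249, 0.134, 0.0685]]
```

View pics/c4.png

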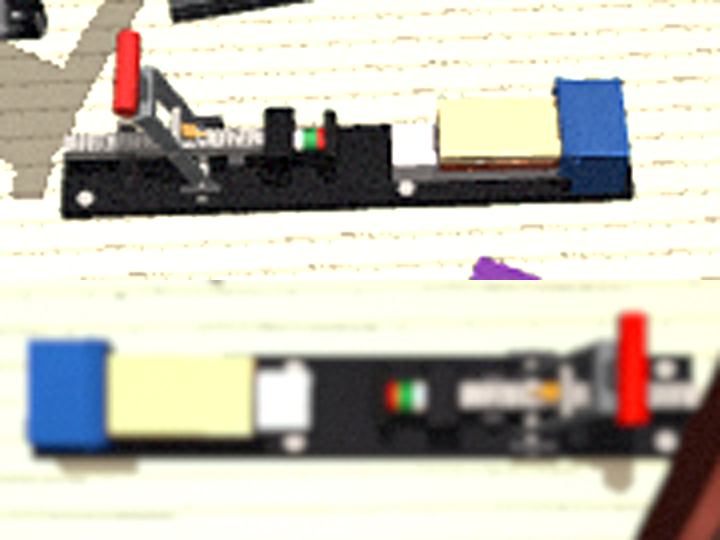

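The stone lies straight, with its near end at y≈0.045, which matches home. The pad is free with all three bands visible. I start pumping with two strokes and a measurement after each.

```bash
cat >> h.py <<'E'
def bands():
    R={}
    for n,box in (("top",(205,160,345,182)),("scene",(225,238,320,262))):
        p,d=snap(n);C=cloud(n,d);H=cv2.cvtColor(p,cv2.COLOR_RGB2HSV);B=np.zeros(H.shape[:2],bool);B[box[1]:box[3],box[0]:box[2]]=1
        for k,h in (("red",((H[...,0]<8)|(H[...,0]>172))),("green",(H[...,0]>50)&(H[...,0]<85))):
            m=B&h&(H[...,1]>120)&(H[...,2]>40)&(C[...,2]>.035)&(C[...,2]<.085)&(C[...,1]>-.11)
            R[n,k]=(int(m.sum()),)+(tuple(np.round(np.percentile(C[m][:,1],[5,50,95]),4)) if m.any() else ())
        g=B&(H[...,1]<60)&(H[...,2]>85)&(C[...,1]>-.08)&(C[...,1]<.04)&(C[...,2]>.042)&(C[...,2]<.075)
        R[n,"white"]=(int(g.sum()),)+(tuple(np.round(np.percentile(C[g][:,1],[5,50,95]),4)) if g.any() else ())
    return R
def push(y,f=.08,mf=None): # TCP to clamp y (rel. pocket_home)
    r=move_l(cl(0,y,.134),f,max_force=mf);o=observe();print("push",y,r,"y",round(o["eef_pos"][1],4),"F",np.round(o["ft_force"],1),"t",round(o["time_s"],1));return r
def show(): 
    for k,v in bands().items(): print(k,v)
E
python3 - <<'E'
from h import *
show()
move_l(cl(0,-.345,.134),.15);push(-.32)
push(-.2265,.08,25);show()
push(-.325,.12);push(-.2265,.08,25);show();push(-.325,.12);show()
E
```

```text
('top', 'red') (18, np.float64(-0.0442), np.float64(-0.0414), np.float64(-0.0389))
('top', 'green') (16, np.float64(-0.0542), np.float64(-0.0517), np.float64(-0.0491))
('top', 'white') (37, np.float64(-0.0643), np.float64(0.0094), np.float64(0.0379))
('scene', 'red') (56, np.float64(-0.0472), np.float64(0.0625), np.float64(0.12))
('scene', 'green') (16, np.float64(-0.0566), np.float64(-0.0535), np.float64(-0.0503))
('scene', 'white') (27, np.float64(-0.0652), np.float64(-0.0593), np.float64(0.0347))
push -0.32 False y -0.2093 F [-0.4  0.1 -0.3] t 15.5
push -0.2265 False y -0.1193 F [ -0.7 -11.6   1.8] t 16.8
('top', 'red') (27, np.float64(-0.0508), np.float64(-0.0213), np.float64(-0.0163))
('top', 'green') (14, np.float64(-0.0316), np.float64(-0.0302), np.float64(-0.0289))
('top', 'white') (42, np.float64(-0.0416), np.float64(0.0117), np.float64(0.0371))
('scene', 'red') (44, np.float64(-0.0234), np.float64(0.0626), np.float64(0.1129))
('scene', 'green') (12, np.float64(-0.0352), np.float64(-0.0323), np.float64(-0.0292))
('scene', 'white') (43, np.float64(-0.0772), np.float64(-0.0387
[... 496 characters left out ...]
at64(-0.0056), np.float64(-0.0027), np.float64(-0.0006))
('scene', 'white') (75, np.float64(-0.0751), np.float64(-0.0505), np.float64(0.0285))
push -0.325 False y -0.2141 F [ 0.3 -0.8  0.3] t 20.3
('top', 'red') (18, np.float64(0.0063), np.float64(0.0089), np.float64(0.0114))
('top', 'green') (13, np.float64(-0.0038), np.float64(-0.0036), np.float64(-0.0011))
('top', 'white') (134, np.float64(-0.0771), np.float64(-0.0518), np.float64(0.0323))
('scene', 'red') (45, np.float64(0.0036), np.float64(0.0656), np.float64(0.1188))
('scene', 'green') (13, np.float64(-0.0056), np.float64(-0.0026), np.float64(0.0006))
('scene', 'white') (73, np.float64(-0.0755), np.float64(-0.0529), np.float64(0.0241))
```

Two strokes moved the jaw 21 and 28 mm, leaving about 28 mm of gap. I do a third stroke and measure.

```bash
python3 - <<'E'
from h import *
push(-.25,.08,25);push(-.235,.04,20);push(-.229,.03,20);hold(.2);show()
push(-.325,.12);hold(.2);show()
E
```

```text
push -0.25 False y -0.1401 F [ 0.2 -2.7  1.9] t 21.5
push -0.235 False y -0.1247 F [-1.1 -2.2 -0.6] t 22.0
push -0.229 False y -0.1202 F [-1.3 -7.8  0.7] t 22.4
('top', 'red') (14, np.float64(0.0317), np.float64(0.034), np.float64(0.0365))
('top', 'green') (10, np.float64(0.0214), np.float64(0.0241), np.float64(0.0265))
('top', 'white') (131, np.float64(-0.0491), np.float64(-0.0238), np.float64(0.0217))
('scene', 'red') (51, np.float64(0.0306), np.float64(0.0654), np.float64(0.1212))
('scene', 'green') (11, np.float64(0.0201), np.float64(0.0219), np.float64(0.0249))
('scene', 'white') (112, np.float64(-0.0742), np.float64(-0.0381), np.float64(0.017))
push -0.325 False y -0.2142 F [-0.1  0.8 -0.1] t 23.6
('top', 'red') (14, np.float64(0.0317), np.float64(0.0341), np.float64(0.0365))
('top', 'green') (10, np.float64(0.0215), np.float64(0.024), np.float64(0.0266))
('top', 'white') (205, np.float64(-0.0764), np.float64(-0.0366), np.float64(0.0197))
('scene', 'red') (45, np.float64(0.0306), np.float64(0.0625), np.float64(0.1196))
('scene', 'green') (11, np.float64(0.0202), np.float64(0.0219), np.float64(0.0249))
('scene', 'white') (110, np.float64(-0.0742), np.float64(-0.0381), np.float64(0.0155))
```

```bash
cat >> h.py <<'E'
def F():
    v=[]
    for _ in range(8): hold(.03);v.append(observe()["ft_force"])
    return np.round(np.mean(v,0),2)
def crop(tag):
    a=[]
    for n,(x0,y0,x1,y1) in (("top",(225,155,285,185)),("scene",(255,232,325,264))):
        snap(n,n+tag);i=cv2.imread(f"pics/{n}{tag}.png")[y0:y1,x0:x1];a.append(np.clip(cv2.resize(i,(780,290),interpolation=cv2.INTER_NEAREST)*1.6,0,255).astype(np.uint8))
    cv2.imwrite(f"pics/c{tag}.png",np.vstack(a))
E
python3 - <<'E'
from h import *
print(F())
for y in (-.30,-.292,-.284,-.276):
    push(y,.05,15);print(F())
    R=bands();print({k:v for k,v in R.items() if k[1]=="green" or k==("top","red")})
crop("5")
E
```

```text
[-0.54 -0.1   0.13]
push -0.3 False y -0.1899 F [ 1.3 -3.   1.4] t 24.8
[ 1.37 -1.44  0.72]
{('top', 'red'): (15, np.float64(0.0316), np.float64(0.0341), np.float64(0.0365)), ('top', 'green'): (11, np.float64(0.0214), np.float64(0.0241), np.float64(0.0266)), ('scene', 'green'): (11, np.float64(0.0201), np.float64(0.0219), np.float64(0.0248))}
push -0.292 False y -0.1814 F [ 0.3 -1.9  1. ] t 25.5
[ 0.42 -1.5   0.07]
{('top', 'red'): (14, np.float64(0.0317), np.float64(0.0341), np.float64(0.0365)), ('top', 'green'): (11, np.float64(0.0214), np.float64(0.0241), np.float64(0.0266)), ('scene', 'green'): (11, np.float64(0.0202), np.float64(0.0219), np.float64(0.0248))}
push -0.284 False y -0.1734 F [ 0.5 -2.3 -0. ] t 26.2
[ 0.29 -1.09  0.34]
{('top', 'red'): (14, np.float64(0.0317), np.float64(0.0342), np.float64(0.0365)), ('top', 'green'): (11, np.float64(0.0214), np.float64(0.0241), np.float64(0.0266)), ('scene', 'green'): (11, np.float64(0.0201), np.float64(0.0219), np.float64(0.0248))}
push -0.276 False y -0.1657 F [-0.7 -2.   2. ] t 26.9
[ 0.19 -1.71  1.76]
{('top', 'red'): (14, np.float64(0.0317), np.float64(0.0341), np.float64(0.0365)), ('top', 'green'): (12, np.float64(0.0214), np.float64(0.0241), np.float64(0.0265)), ('scene', 'green'): (11, np.float64(0.0202), np.float64(0.022), np.float64(0.0248))}
```

View pics/c5.png

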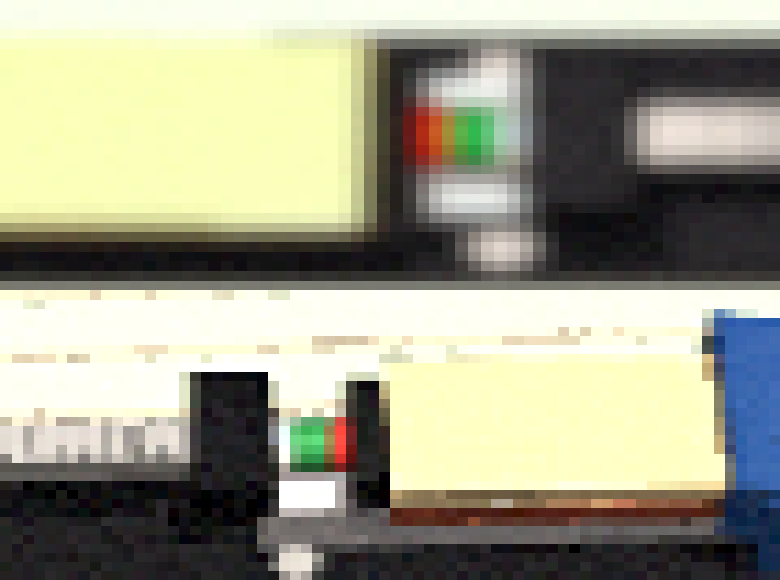

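The pad already touches the stone, with part of the white band still showing (top: columns ~263–265, scene: ~280). I go on in small steps and track the band profile.

```bash
cat >> h.py <<'E'
def prof():
    p,_=get_image("top");r=p[168:170,255:270].mean(0).astype(int);q,_=get_image("scene");s=q[247:250,276:290].mean(0).astype(int)
    f=lambda r:" ".join("/".join(map(str,x)) for x in r);print("T",f(r));print("S",f(s))
E
python3 - <<'E'
from h import *
prof()
for y in (-.272,-.268,-.264,-.260):
    push(y,.04,15);print(F());prof()
E
```

```text
T 30/22/21 65/17/12 109/27/14 125/56/24 100/88/36 57/110/44 31/115/49 61/121/75 101/131/111 111/121/118 84/85/88 45/45/47 29/27/29 27/27/29 28/27/29
S 20/19/21 16/17/19 15/13/17 78/76/77 161/174/170 72/128/82 47/121/64 48/125/68 98/83/49 175/47/41 68/19/18 20/19/21 20/20/20 31/26/19
push -0.272 False y -0.1619 F [ 0.4 -2.9  2.4] t 27.7
[ 0.47 -3.1   2.17]
T 29/20/17 64/15/12 107/26/11 122/58/24 97/90/38 53/109/44 31/115/50 62/122/75 99/128/108 106/116/113 73/77/78 39/38/41 28/27/29 29/26/29 28/28/29
S 23/21/22 21/21/22 20/17/22 17/16/19 161/175/169 72/128/83 49/122/63 49/126/69 99/84/49 174/46/39 70/20/21 18/19/17 25/23/23 32/28/21
push -0.268 False y -0.1579 F [ 0.3 -4.2  2.2] t 28.3
[ 0.56 -3.36  2.68]
T 30/20/18 65/17/15 107/30/16 121/58/24 96/90/37 54/110/45 29/115/49 47/116/62 74/110/84 77/91/84 55/56/57 32/30/32 26/25/26 29/28/29 29/29/30
S 26/24/25 20/21/21 18/18/19 17/15/17 113/124/120 62/124/73 50/122/64 47/123/67 97/82/48 174/46/41 68/20/18 22/22/21 20/21/22 31/24/21
push -0.264 False y -0.154 F [-0.2 -3.7  3.9] t 28.9
[ 0.12 -3.88  2.93]
T 32/19/17 69/16/15 109/29/11 119/60/24 91/90/36 51/110/47 24/115/47 22/109/44 20/88/36 23/52/29 27/31/28 27/26/28 30/28/30 30/27/30 27/28/28
S 22/20/21 23/20/23 19/18/19 22/18/21 40/40/42 54/123/67 51/124/66 48/125/67 98/83/49 173/44/38 68/19/20 22/22/20 20/20/22 32/26/21
push -0.26 False y -0.15 F [ 0.  -4.1  3.3] t 29.5
[ 0.46 -4.01  3.61]
T 33/20/18 69/17/14 109/30/14 119/60/26 90/91/37 48/109/45 25/110/45 19/92/38 21/62/30 25/37/28 27/26/28 28/26/29 28/28/29 28/26/28 27/26/29
S 20/21/22 21/18/19 18/20/20 20/15/19 16/11/15 37/89/46 51/121/65 50/126/69 100/86/51 173/46/41 69/21/19 23/23/22 21/20/23 28/24/15
```

The white band vanished at -0.264, so the stem is now about 8 mm in and green is shrinking. 7 mm more bar travel brings it to about 10.5–11 mm.

```bash
python3 - <<'E'
from h import *
push(-.253,.04,15);print(F());prof();hold(.5);prof();print(F());crop("6")
p,d=snap("top");C=cloud("top",d);m=mask(p,(15,60,60),(40,255,255),(190,140,275,190));print(np.round(rect("top",m,.065)[0],1).tolist() if 0 else rect("top",m,.065)[0])
E
```

```text
push -0.253 False y -0.1434 F [ 0.1 -6.   2.7] t 30.2
[ 0.39 -5.94  3.07]
T 32/18/16 68/15/12 108/29/12 119/61/25 90/90/38 49/104/43 23/92/39 21/62/30 25/35/28 29/29/30 30/27/30 27/27/28 28/27/27 27/25/27 29/29/29
S 19/19/20 15/17/18 24/23/25 19/18/20 22/21/19 13/6/14 39/97/50 48/125/67 98/83/49 173/47/42 67/19/17 22/19/21 22/19/20 28/23/18
T 31/17/16 69/17/15 107/28/13 118/59/24 89/89/35 48/104/42 24/93/39 22/63/31 26/36/27 28/28/29 30/28/30 30/28/29 27/26/27 26/26/26 32/30/31
S 21/22/23 21/21/21 19/19/20 24/23/24 20/16/20 15/9/14 40/98/51 47/125/66 99/83/49 172/44/40 68/19/20 22/22/22 19/17/19 29/25/18
[ 0.57 -5.99  2.91]
((599.4376220703125, 89.0761489868164), (90.43619537353516, 50.49030303955078), 89.15789794921875)
```

View pics/c6.png

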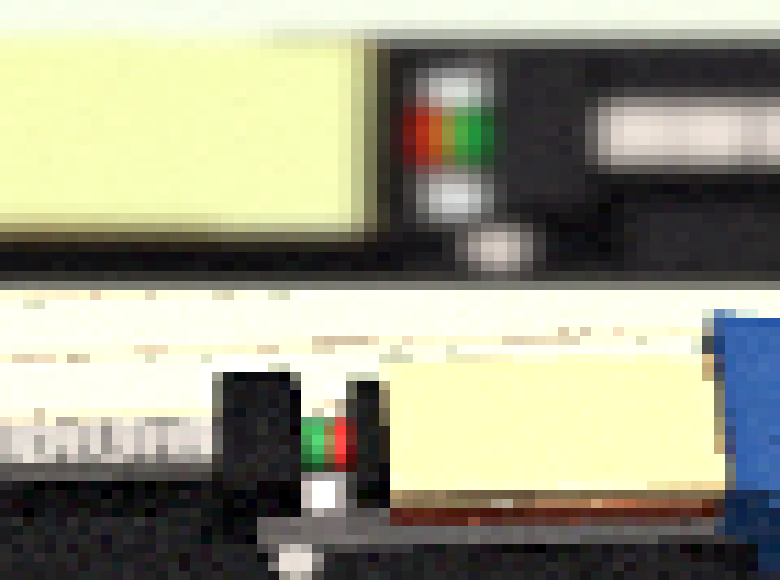

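The white band is hidden, about half the green still shows, and the push is steady at 6 N. The stone has not moved, so I hand in.

```bash
python3 -c "
from plant import *
job_done();print(observe()['time_s'])"
```

```text
the job is handed in; nothing more can be done
the job is handed in; nothing more can be done
```

The whetstone is clamped in the blue pocket and the lever is still held pressed. I handed the job in at about 31 s of the 72 s limit; no verdict is reported.

**What I did:** I gripped the stone about 15 mm behind its centre and set it on the rail. I slid it in until it met the end wall, then released it. Three full lever strokes (about 21, 28 and 25 mm of jaw travel) brought the pad to the stone. A fourth stroke in small steps pressed it in.

**Last checks:**
- **Pad:** The white band is hidden and about half of the green still shows, so the stem is roughly 10–11 mm in. It did not change over a 0.5 s hold.
- **Lever:** The fingers push on it with a steady 6 N.
- **Stone:** It lies straight to within about 0.1° of the clamp axis. Its near end is at y≈0.045, where a stone that is home should be.

**Disagreements:**
- The two cameras differed by up to 8 mm in x, so I centred the stone relative to the pocket rather than by absolute position.
- I had estimated a 3 mm gap before the last stroke, but the pad was already touching the stone.
- I did not measure the other objects again at the end. The arm never came near them on purpose.

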